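Try and sort keyed drive hubs on a lab analyser

ROBOT

A 7-joint arm with a two-finger parallel gripper is mounted at the origin on the work surface. World frame = base frame: x ahead of the robot, y to its left, z up, the work surface at z = 0. Lengths are in m, angles in rad, forces in N, time in s.
With the tool pointing down it reaches from about 0.4 to 0.9 m from the base axis. Payload 5.6 kg.
Tool frame: the origin (TCP) lies on the centre line of the jaws, within the pads' length; the fingertips stand 22 mm ahead of it and the grasp point (between the pads) lies 3 mm ahead of it (tips_ahead is the distance from the TCP to the fingertips, in m); z points along the fingers, y is the line along which they close (so a half turn about z gives the same grasp; the last joint's range is limited). The gripper opens to 92 mm and grips with 3 to 60 N. Pads are 20 mm wide; open, the fingers measure 128 mm over their backs; the gripper's body (75 mm by 189 mm) begins 69 mm behind the grasp point.
Start: joints at [-0.043, 0.468, -0.012, 1.603, 0.006, 1.071, -0.056], TCP at [0.65, -0, 0.237] pointing down, gripper open.
Joint ranges: [-2.53, 2.53], [-0.31, 2.02], [-1.57, 1.55], [0.28, 2.44], [-1.29, 4.43], [0.15, 1.84], [-2.92, 2.92]. Speed limits (rad/s): [2.57, 2.57, 3.14, 3.14, 3.14, 3.14, 3.14].

INTERFACE

Orientations are given as a unit quaternion [x, y, z, w].
In Python, from station import sense, grab_frame, camera_params, hand_in, tips_ahead gives the robot as it stands.
- The arm moves only by the tool servo_tool, never from a script. Its argument "plan" is a list that holds one entry, the list of rows, each a list of 7 numbers: the opening, from 0 (shut) to 1 (fully open), then the shift along the tool's x, y, z in mm, then the turn, a rotation vector about the tool's x, y, z in rad. In form: [[[grip, x, y, z, ax, ay, az], ...]]. A call has 1 to 10 rows; each row shifts and turns the commanded pose from where the row before left it, along the tool's axes as they then stand; what a row does not reach is not made up. A row lasts 1/8 s, in which the tool goes at most 62.5 mm and 10.7 degrees, less where a joint would pass 70% of its speed; a pose out of reach is approached as far as the arm can. A call is refused whole if a number of a shift passes 62.5 or a number of a turn 0.188, either way. A call with a gripper value outside its range is refused whole. The fingers move at their own pace and stop on an object; "force" is the grip in N (left out, the last holds). Time passes only in rows, so rows that do not move let the fingers close. It gives the time, the measured TCP pose, the force, the opening and the grip force at its end, in the units of the state.
- sense(): the state, without advancing time (a new reading comes with each control period).
- grab_frame(name): name is "scene" or "side" or "wrist"; returns the picture (400x640x3 uint8, red, green, blue); there is no depth.
- camera_params(name): a dict with "mtx" (3x3 intrinsics, pixels), "view" (4x4, takes a point from world to camera coordinates); the wrist camera has in their place "hand_eye" (4x4, takes a point from camera to tool coordinates, whose origin is the TCP and whose axes are the flange's). Camera axes: x right, y up, looking along -z (the intrinsics and any distortion apply to the point x, -y, -z); pixel columns grow to the right and rows downward; lengths in m; the calibration is good to about 2 mm. The wrist camera is an equidistant fisheye: a pixel r from the principal point sees the ray r / f radians off the axis. A picture is of the moment at which its call begins: read the wrist's pose just before it. camera_params takes no time and is no camera call.
- hand_in(): hands the job in; it is judged then, once.
The state is a dict: "t": time; "joint_positions": joint angles; "joint_velocities": joint speeds; "tau": joint torques, N m; "tool_pos": TCP position; "ee_rot": TCP orientation; "contact_force": force on the tool from outside, world axes, zero at the start; "ft_torque": the same for the moment, N m; "opening": finger opening in m; "grasp_force": force on a finger pad.
Only numpy, scipy, OpenCV 4.12 (cv2) and the standard library are available. Lean on these libraries where they do the work, as an engineer would, in place of code of your own. Each camera call takes 0.05 s, during which the arm holds its last target. There are 200 camera calls.

TASK

First take the hub whose keyway points to a rounded end of its boss, try it fully home on the analyser's keyed spindle, and set it down flat in the open steel tray. Then take the hub whose keyway points to a flat, try it fully home on the same spindle, and slide it along the bench through the swing gate into the returns bay, far enough in for both gate leaves to swing shut behind it. Leave the hub without a keyway and everything else on the bench where they are.

Things in the scene. Friction and masses are not known exactly. Their poses are not given: they have to be found in the camera images.
- hub_round: Loose aluminium hub, 30 mm high, about 0.13 kg: round flange 64 mm across, 8 mm thick; on it a boss 22 mm high, 50 mm across its rounded ends (body +-x), 40 mm across two upright flats (body +-y). Through bore 20.5 mm. A keyway slot, 9 mm wide and reaching 16 mm out from the axis, runs the full height and points to one rounded end (body +x). Origin: centre of the underside; z up.
- hub_flat: Loose aluminium hub, 30 mm high, about 0.13 kg: round flange 64 mm across, 8 mm thick; on it a boss 22 mm high, 50 mm across its rounded ends (body +-x), 40 mm across two upright flats (body +-y). Through bore 20.5 mm. A keyway slot, 9 mm wide and reaching 16 mm out from the axis, runs the full height and points to one flat (body +y). Origin: centre of the underside; z up.
- hub_plain: Loose aluminium hub, 30 mm high, about 0.13 kg: round flange 64 mm across, 8 mm thick; on it a boss 22 mm high, 50 mm across its rounded ends (body +-x), 40 mm across two upright flats (body +-y). Through bore 20.5 mm. No keyway: a plain round bore. Stays where it is. Origin: centre of the underside.
- analyser: Fixed bench analyser, white case 205 x 160 mm, from 55 mm in front (-x) of the origin to 150 mm behind it (+x), 35 mm high; its console, 73 mm high, starts 85 mm behind the origin. Origin: on the bench under the axis of an upright keyed spindle; the key points to body +x.
- seat (a point): Centre of the analyser's seat, a steel disc 52 mm across, its top 41 mm above the bench. On it stands the spindle, 17.4 mm across, 34 mm tall, its top 8 mm tapering to 10 mm, with one key towards +x: 6 mm wide, reaching 14.2 mm from the axis and 23 mm up from the seat (top 5 mm tapered). A hub is fully home with its underside on the seat. Axes as the analyser's.
- tray: Fixed open steel tray, 130 x 130 mm outside, 18 mm high, walls and floor 4 mm thick. Origin: centre of its underside.
- bay: Fixed grey returns bay. Origin: on the bench, mid gateway; +x leads in. Walls 40 mm high, inner faces at y = +-50 mm, from the gateway to an end wall at x = 132 mm; the bench is its floor. Gateway 88 mm wide, no lintel, shut by two leaves. Open on top to x = 64 mm; from there a clear fixed cover, underside 40 mm above the bench, 3 mm thick: the hub must be pushed in under it from behind.
- gate_left (a joint): Left (+y) gate leaf, 43 mm long, 35 mm high, 4 mm thick, on an upright hinge at y = +46 mm of the gateway: 0 shut, grows to 1.5 rad as it swings into the bay; a light spring (under 1 N at its tip) swings it shut. It does not swing outwards. A hub lets it shut once the whole hub is 45 mm past the gateway, its centre 77 mm.
- gate_right (a joint): Right (-y) gate leaf, mirror image of the left one, hinge at y = -46 mm: 0 shut, grows to 1.5 rad as it swings into the bay.
- vial: Bystander: glass vial, 24 mm across, 50 mm high. Origin: centre of its underside.
- cuvette_cup: Bystander: black cylindrical cup, 28 mm across, 60 mm high. Origin: centre of its underside.
- jar: Bystander: small amber jar, 30 mm across, 40 mm high. Origin: centre of its underside.
- carton: Bystander: cardboard carton, 60 x 50 x 50 mm. Origin: centre of its underside.
- weight: Bystander: steel check weight, 24 mm across, 30 mm high. Origin: centre of its underside.
Mind the look-alikes: they are no part of the job. What is shaped like the hub_round but blue or yellow is not meant.

How it is judged:
By the outcome, as a careful person would: the job done as asked, in the order asked, and still so for the second after the job is handed in, with the robot touching nothing.
It also fails if it takes over 72 s, if anything falls off the work surface, if the arm or the gripper's body presses on something with over 40 N, if the wrist force passes 120 N, or if a joint passes its speed limit or range.

## Working session

There is one attempt and no reset: what is moved stays moved. The work goes in short steps, Python scripts to look and compute and a tool call to move; the robot and the scene stay as the last step left them, time stands still between calls to the robot, and variables do not carry over. Pictures are saved under pics/ and viewed, at most 10 in all, crops included, and the job is handed in when it is done.

Besides the shell and the picture viewer there is one more tool, called after ">>>" by a JSON object that holds its "method" and its "body", one argument or row to a line. servo_tool: Moves the arm, as the interface text tells. Its arguments: {"type":"object","properties":{"plan":{"type":"array","items":{"type":"array","items":{"type":"array","items":{"type":"number"}}}},"force":{"type":"number"}},"required":["plan"]}

```bash
ls; mkdir -p pics; python3 - <<'E'
from station import *
import cv2,numpy as np
s=sense();print(s)
for n in ["scene","side","wrist"]:
    im=grab_frame(n);cv2.imwrite(f"pics/{n}0.png",im[:,:,::-1])
    print(n,camera_params(n))
print(tips_ahead)
E
```

```text
pics
{'t': 0.0, 'joint_positions': array([-0.04301773,  0.46840069, -0.01162999,  1.60364112,  0.00599771,
        1.07137087, -0.05632582]), 'joint_velocities': array([-0.00041895, -0.00065973,  0.00159122,  0.00075043, -0.00030806,
        0.00130855, -0.00038984]), 'tau': array([-3.39112758e-04, -5.20573139e+01, -1.31628491e-02, -2.43752271e+01,
       -5.67366311e-02,  1.73054746e-02,  1.50106093e-04]), 'tool_pos': array([ 6.49449053e-01, -3.92408530e-05,  2.35617816e-01]), 'ee_rot': array([ 7.07123756e-01,  7.07089242e-01, -6.68894015e-04, -5.91071003e-04]), 'contact_force': array([-0.10571797, -0.37012314,  0.3837927 ]), 'ft_torque': array([-0.01064634,  0.0274147 , -0.02116098]), 'grasp_force': 0.0, 'opening': 0.09213614723995363}
scene {'mtx': array([[446.37308396,   0.        , 324.96797185],
       [  0.        , 446.37308396, 199.69566891],
       [  0.        ,   0.        ,   1.        ]]), 'view': array([[ 0.53850561,  0.84254267,  0.01155633, -0.23089905],
       [-0.62283328,  0.38876766,  0.67892446,  0.22883743],
       [ 0.5675301 , -0.3728023 ,  0.73411718, -1.485
[... 321 characters left out ...]
249503, -0.59050103,  0.80672332, -0.04992969],
       [-0.07098897,  0.80394723,  0.59044849, -1.06278551],
       [ 0.        ,  0.        ,  0.        ,  1.        ]])}
wrist {'mtx': array([[309.70691629,   0.        , 319.95868006],
       [  0.        , 309.70691629, 203.95660947],
       [  0.        ,   0.        ,   1.        ]]), 'hand_eye': array([[-1.36935810e-04,  9.61950919e-01,  2.73222272e-01,
         7.72362765e-02],
       [ 9.99999979e-01,  9.07577422e-05,  1.81651787e-04,
        -8.44493372e-05],
       [ 1.49943067e-04,  2.73222292e-01, -9.61950912e-01,
        -1.47837163e-01],
       [ 0.00000000e+00,  0.00000000e+00,  0.00000000e+00,
         1.00000000e+00]])}
0.022
```

View images.

View pics/scene0.png

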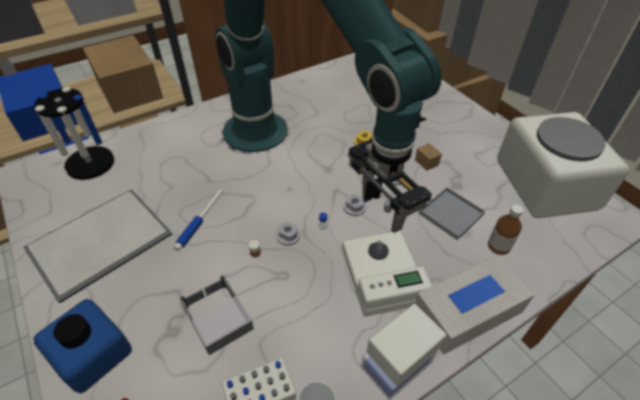

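View pics/side0.png

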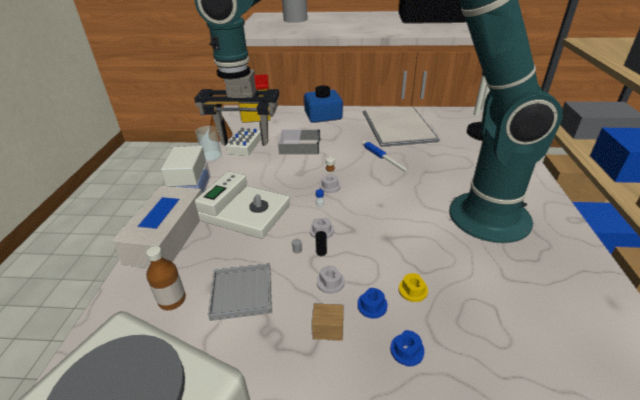

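View pics/wrist0.png

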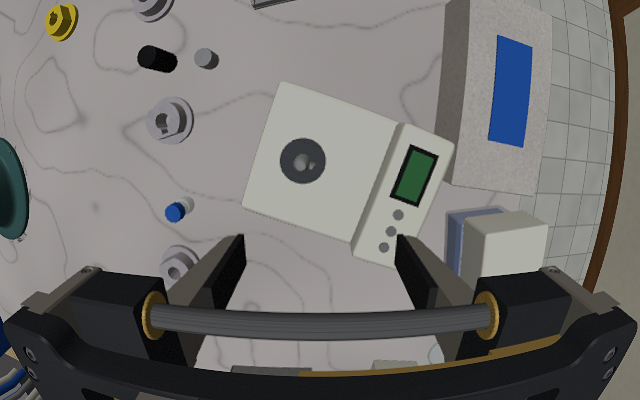

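```bash
cat > h.py <<'E'
from station import *
import cv2,numpy as np
from scipy.spatial.transform import Rotation as R
def ray(n,uv,st=None):
    p=camera_params(n);K=p["mtx"];x=(uv[0]-K[0,2])/K[0,0];y=(uv[1]-K[1,2])/K[1,1]
    if n!="wrist":
        V=p["view"];Rm=V[:3,:3].T;return -Rm@V[:3,3],Rm@np.array([x,-y,-1])
    r=np.hypot(x,y);k=np.sin(r)/r if r>0 else 1
    H=p["hand_eye"];Rt=R.from_quat(st["ee_rot"]).as_matrix()
    return Rt@H[:3,3]+st["tool_pos"],Rt@H[:3,:3]@np.array([k*x,-k*y,-np.cos(r)])
def pt(n,uv,z,st=None):
    o,d=ray(n,uv,st);return np.round(o+d*(z-o[2])/d[2],4)
def pix(n,P,st):
    p=camera_params(n);K=p["mtx"];P=np.asarray(P)
    if n=="wrist":
        H=p["hand_eye"];Rt=R.from_quat(st["ee_rot"]).as_matrix()
        c=H[:3,:3].T@(Rt.T@(P-st["tool_pos"])-H[:3,3]);v=np.array([c[0],-c[1]]);r=np.arctan2(np.hypot(*v),-c[2])
        v=v/np.hypot(*v)*r
    else:
        c=p["view"]@np.r_[P,1];v=np.array([c[0],-c[1]])/-c[2]
    return K[:2,2]+v*K[0,0]
def shot(n,name):
    st=sense();im=grab_frame(n)[:,:,::-1].copy();cv2.imwrite("pics/"+name+".png",im);return st,im
E
python3 - <<'E'
from h import *
s=sense()
for nm,uv,z in [("hubA",(331,181),.015),("hubB",(321,228),.015),("hubC",(331,279),.015),("vial?",(320,197),.025),("black",(321,243),.03),("weight",(297,246),.015),("spindle",(258,205),.05),("bay",(300,142),.02),("traytop a",(210,268),.018),("b",(270,264),.018),("c",(272,312),.018),("d",(211,318),.018),("carton",(328,320),.025),("jar",(330,165),.02),("yellow",(413,287),.015)]: print(nm,pt("side",uv,z)[:2])
print('wrist',[(u,pt("wrist",u,z,s)[:2]) for u,z in [((170,118),.03),((178,268),.03),((153,5),.03),((303,160),.041),((157,58),.03),((205,58),.03),((178,210),.05)]])
im=cv2.imread("pics/wrist0.png")
a=cv2.resize(im[80:160,120:230],None,fx=3.6,fy=3.6,interpolation=2);b=cv2.resize(im[230:310,120:230],None,fx=3.6,fy=3.6,interpolation=2)
c=cv2.resize(im[120:200,250:360],None,fx=3.6,fy=3.6,interpolation=2);sd=cv2.imread("pics/side0.png")
d=cv2.resize(sd[120:200,250:360],None,fx=3.6,fy=3.6,interpolation=2)
cv2.imwrite("pics/crop1.png",np.vstack([np.hstack([a,b]),np.hstack([c,d])]))
E
```

```text
hubA [ 0.4386 -0.1322]
hubB [0.4534 0.0886]
hubC [0.4183 0.2621]
vial? [ 0.4649 -0.0344]
black [0.4477 0.1617]
weight [0.5078 0.159 ]
spindle [0.6254 0.0423]
bay [ 0.5617 -0.3706]
traytop a [0.7009 0.2451]
b [0.5631 0.2257]
c [0.5347 0.36  ]
d [0.6568 0.3812]
carton [0.4181 0.3785]
jar [ 0.4462 -0.2174]
yellow [0.2384 0.2763]
wrist [((170, 118), array([0.466 , 0.0858])), ((178, 268), array([ 0.452 , -0.1159])), ((153, 5), array([0.4373, 0.2391])), ((303, 160), array([0.6303, 0.0307])), ((157, 58), array([0.4479, 0.1641])), ((205, 58), array([0.5141, 0.1549])), ((178, 210), array([ 0.4769, -0.0253]))]
```

View pics/crop1.png

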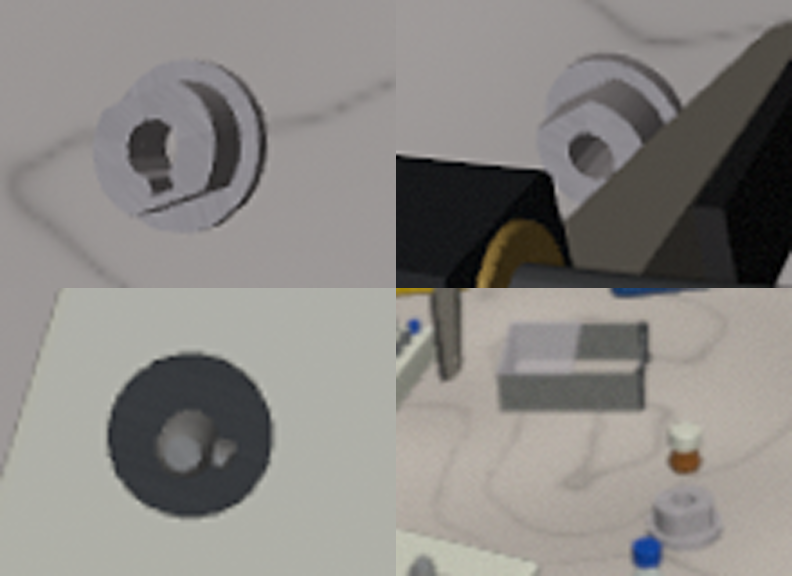

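>>> {"method": "servo_tool", "body": {
  "plan": [
    [[1,40,-44,6,0,0,0],[1,40,-44,6,0,0,0],[1,40,-44,6,0,0,0],[1,40,-44,6,0,0,0],[1,40,-44,6,0,0,0],[1,0,0,0,0,0,0],[1,0,0,0,0,0,0]]
  ]
}}

```text
t: 1.02
tool_pos: [0.4305, 0.1996, 0.2067]
ee_rot: [0.707, 0.707, 0.0, 0.0]
contact_force: [0.3, 0.4, 0.3]
opening: 0.092
grasp_force: 0.0
```

```bash
python3 - <<'E'
from h import *
st,im=shot("wrist","w1");print(st["tool_pos"],st["ee_rot"],pix("wrist",[.43,.25,.03],st),pix("wrist",[.63,.31,.018],st))
s0=dict(tool_pos=np.array([.649449,-.00004,.235618]),ee_rot=np.array([.707124,.707089,-.000669,-.000591]))
w0=cv2.imread("pics/wrist0.png");hsv=cv2.cvtColor(w0,cv2.COLOR_BGR2GRAY)
m=np.zeros_like(hsv);m[125:195,265:340]=(hsv[125:195,265:340]<120)*255
cs=cv2.findContours(m,cv2.RETR_EXTERNAL,cv2.CHAIN_APPROX_NONE)[0];c=max(cs,key=cv2.contourArea);print(cv2.boundingRect(c))
P=np.array([pt("wrist",q[0],.041,s0)[:2] for q in cv2.convexHull(c)]).astype(np.float32);print("seat",cv2.minEnclosingCircle(P))
# case
m=(cv2.inRange(cv2.cvtColor(w0,cv2.COLOR_BGR2HSV),(20,8,150),(60,60,255)));m[:,:235]=0;m[:75]=0;m[285:]=0;m[:,460:]=0
m=cv2.morphologyEx(m,cv2.MORPH_OPEN,np.ones((5,5)))
c=max(cv2.findContours(m,cv2.RETR_EXTERNAL,cv2.CHAIN_APPROX_NONE)[0],key=cv2.contourArea);print(cv2.boundingRect(c))
ap=cv2.approxPolyDP(c,6,True)[:,0];print([(tuple(map(int,q)),pt("wrist",q,.035,s0)[:2]) for q in ap])
E
```

```text
[0.43052439 0.19964194 0.20672642] [7.07154920e-01 7.07058553e-01 1.52815553e-04 3.14628908e-04] [319.47011492 143.79995463] [488.58007346  99.18849707]
(280, 138, 46, 46)
seat ((0.629340648651123, 0.02991320937871933), 0.02604791894555092)
(242, 93, 154, 148)
[((316, 93), array([0.6446, 0.1057])), ((309, 117), array([0.6368, 0.0786])), ((269, 113), array([0.5919, 0.084 ])), ((242, 206), array([ 0.5556, -0.0244])), ((350, 240), array([ 0.6856, -0.0675])), ((395, 121), array([0.7339, 0.0759]))]
```

View pics/w1.png

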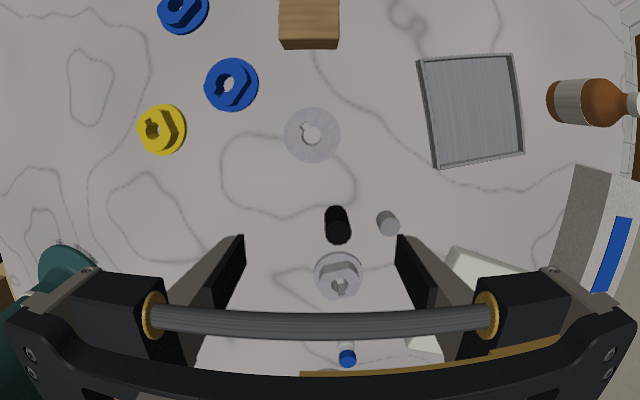

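```bash
python3 - <<'E'
from h import *
st=sense();im=cv2.imread("pics/w1.png")
c=im[98:172,275:350];e=cv2.resize(c,None,fx=7,fy=7,interpolation=cv2.INTER_CUBIC)
e=cv2.normalize(e,None,0,255,cv2.NORM_MINMAX);cv2.imwrite("pics/crop2.png",e)
E
```

```text
(no output)
```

View pics/crop2.png

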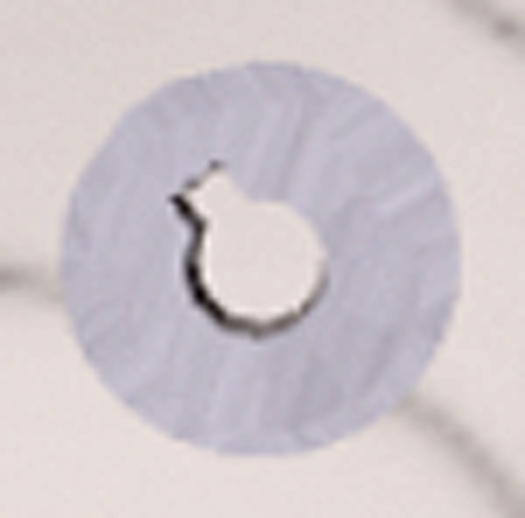

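```bash
python3 - <<'E'
from h import *
st=sense()
print(pt("wrist",(312.1,135.1),.008,st),pt("wrist",(275+257/7,98+267/7),.03,st),pt("wrist",(275+194/7,98+180/7),.03,st))
print("hubB",pt("wrist",(339,277),.03,st))
for uv in [(418,58),(515,54),(524,153),(436,169)]: print(pt("wrist",uv,.018,st)[:2])
E
```

```text
[0.4224 0.2575 0.008 ] [0.4225 0.2576 0.03  ] [0.4132 0.2707 0.03  ]
hubB [0.4535 0.0935 0.03  ]
[0.5394 0.348 ]
[0.6714 0.3722]
[0.6907 0.2477]
[0.5647 0.2224]
```

>>> {"method": "servo_tool", "body": {
  "plan": [
    [[1,58,-8,0,0,0,0],[1,0,0,30,0,0,-0.16],[1,0,0,30,0,0,-0.16],[1,0,0,30,0,0,-0.16],[1,0,0,30,0,0,-0.157],[1,0,0,25,0,0,0],[1,0,0,18,0,0,0],[1,0,0,8,0,0,0],[1,0,0,0,0,0,0]]
  ]
}}

```text
t: 2.2
tool_pos: [0.4226, 0.2573, 0.0352]
ee_rot: [0.451, 0.893, -0.0, -0.0]
contact_force: [-0.4, 0.0, 0.0]
opening: 0.0922
grasp_force: 0.0
```

>>> {"method": "servo_tool", "body": {
  "plan": [
    [[0,0,0,0,0,0,0],[0,0,0,0,0,0,0],[0,0,0,0,0,0,0],[0,0,0,0,0,0,0],[0,0,0,0,0,0,0]]
  ],
  "force": 25
}}

```text
t: 2.82
tool_pos: [0.422, 0.258, 0.0357]
ee_rot: [0.45, 0.893, 0.0, 0.0]
contact_force: [0.7, -0.0, 0.2]
opening: 0.0442
grasp_force: 0.0
```

>>> {"method": "servo_tool", "body": {
  "plan": [
    [[0,0,0,0,0,0,0],[0,0,0,0,0,0,0],[0,0,0,0,0,0,0],[0,0,0,0,0,0,0]]
  ]
}}

```text
t: 3.32
tool_pos: [0.422, 0.258, 0.0356]
ee_rot: [0.45, 0.893, -0.0, 0.0]
contact_force: [0.6, 0.4, 2.0]
opening: 0.0399
grasp_force: 24.9
```

>>> {"method": "servo_tool", "body": {
  "plan": [
    [[0,0,0,-30,0,0,0],[0,0,0,-40,0,0,0.18],[0,0,0,-25,0,0,0.18],[0,0,0,0,0,0,0.18],[0,0,0,0,0,0,0.18],[0,0,0,0,0,0,0.18],[0,0,0,0,0,0,0.18],[0,0,0,0,0,0,0.18],[0,0,0,0,0,0,0.18],[0,0,0,0,0,0,0.18]]
  ]
}}

```text
t: 4.58
tool_pos: [0.4217, 0.2578, 0.1302]
ee_rot: [0.958, 0.287, -0.0, 0.0]
contact_force: [-0.0, -0.1, -3.0]
opening: 0.04
grasp_force: 24.9
```

>>> {"method": "servo_tool", "body": {
  "plan": [
    [[0,0,0,0,0,0,0.18],[0,0,0,0,0,0,0.18],[0,0,0,0,0,0,0.18],[0,0,0,0,0,0,0.18],[0,0,0,0,0,0,0.18],[0,0,0,0,0,0,0.011],[0,0,0,0,0,0,0]]
  ]
}}

```text
t: 5.45
tool_pos: [0.4218, 0.258, 0.1304]
ee_rot: [0.987, -0.159, -0.0, 0.0]
contact_force: [-0.0, 0.4, -1.7]
opening: 0.0398
grasp_force: 24.9
```

```bash
cat >> h.py <<'E'
def go(x,y,z,st=None):
    st=st or sense();Rt=R.from_quat(st["ee_rot"]).as_matrix()
    print("j",np.round(st["joint_positions"],2),"pos",np.round(st["tool_pos"],4),"toolx yaw",np.round(np.degrees(np.arctan2(Rt[1,0],Rt[0,0])),2))
    print("shift mm",np.round(1000*Rt.T@(np.array([x,y,z])-st["tool_pos"]),1))
E
python3 -c "
from h import *
go(.6293,.0299,.128)"
```

```text
j [-0.86  0.36  0.29  2.08 -0.15  0.72 -2.36] pos [0.4218 0.258  0.1304] toolx yaw -18.35
shift mm [268.8 151.2   2.4]
```

>>> {"method": "servo_tool", "body": {
  "plan": [
    [[0,40,23,0,0,0,0],[0,50,28,0,0,0,0],[0,50,28,0,0,0,0],[0,50,28,0,0,0,0],[0,49,28,0,0,0,0],[0,30,16,0,0,0,0],[0,0,0,0,0,0,0],[0,0,0,0,0,0,0]]
  ]
}}

```text
t: 6.45
tool_pos: [0.6282, 0.0302, 0.13]
ee_rot: [0.987, -0.16, -0.001, -0.0]
contact_force: [-0.1, -0.5, -1.5]
opening: 0.0395
grasp_force: 24.9
```

```bash
python3 - <<'E'
from h import *
go(.6293,.0299,.128)
st,im=shot("wrist","w2")
c=im[170:340,220:420];cv2.imwrite("pics/crop3.png",cv2.resize(c,None,fx=3,fy=3,interpolation=2)) 
_,s=shot("side","s2");cc=s[150:260,180:340]
cv2.imwrite("pics/crop3.png",np.vstack([cv2.resize(c,(680,578))[:330],cv2.resize(cc,(680,467))[100:370]]))
E
```

```text
j [-0.35  0.57  0.33  1.76 -0.23  0.86 -1.8 ] pos [0.6282 0.0302 0.13  ] toolx yaw -18.43
shift mm [ 1.1 -0.   2. ]
```

View pics/crop3.png

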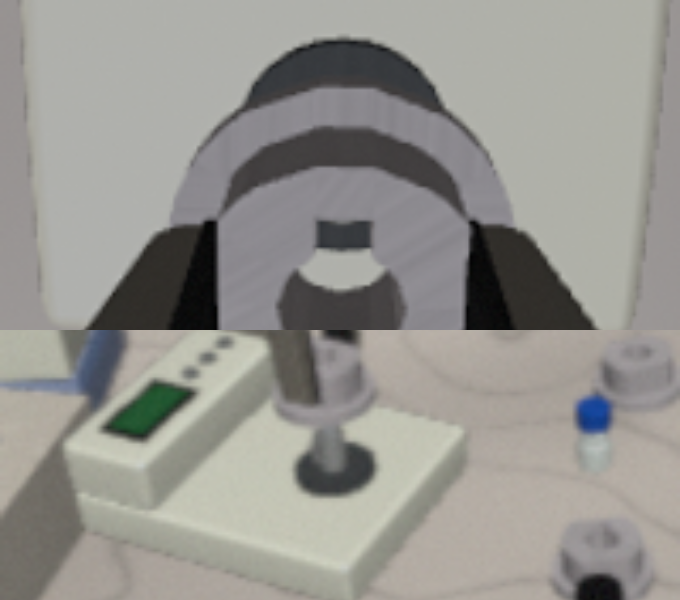

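```bash
python3 - <<'E'
from h import *
st=sense();Rt=R.from_quat(st["ee_rot"]).as_matrix()
f=lambda u,v,z:np.round(1000*Rt.T@(pt("wrist",(220+u/3.4,170+v/3.4),z,st)-st["tool_pos"]),1)
zt=st["tool_pos"][2]
print("slot end",f(344,220,zt-.0056),"flange far",f(343,86,zt-.0276),"seat far edge",f(343,38,.041),"boss end",f(343,166,zt-.0056))
E
```

```text
slot end [16.2  0.4  5.6] flange far [32.2  0.3 27.6] seat far edge [28.   0.6 89.3] boss end [25.1  0.3  5.6]
```

>>> {"method": "servo_tool", "body": {
  "plan": [
    [[0,1.5,0.3,5,0,0,0],[0,0,0,7,0,0,0],[0,0,0,7,0,0,0],[0,0,0,7,0,0,0],[0,0,0,7,0,0,0],[0,0,0,0,0,0,0]]
  ]
}}

```text
t: 7.3
tool_pos: [0.63, 0.0285, 0.0968]
ee_rot: [0.987, -0.161, -0.001, 0.0]
contact_force: [-0.3, 0.9, -2.8]
opening: 0.0397
grasp_force: 24.9
```

>>> {"method": "servo_tool", "body": {
  "plan": [
    [[0,0,0,5,0,0,0],[0,0,0,5,0,0,0],[0,0,0,5,0,0,0],[0,0,0,3,0,0,0],[0,0,0,2,0,0,0],[0,0,0,0,0,0,0]]
  ]
}}

```text
t: 8.05
tool_pos: [0.6302, 0.0288, 0.0772]
ee_rot: [0.987, -0.161, -0.0, 0.0]
contact_force: [-2.1, 0.9, -3.1]
opening: 0.0396
grasp_force: 24.9
```

>>> {"method": "servo_tool", "body": {
  "plan": [
    [[0,0,0,1,0,0,0],[0,0,0,1,0,0,0],[0,0,0,0,0,0,0]]
  ]
}}

```text
t: 8.43
tool_pos: [0.6302, 0.0287, 0.0767]
ee_rot: [0.987, -0.161, -0.0, -0.0]
contact_force: [-5.2, 1.9, 7.3]
opening: 0.0397
grasp_force: 24.9
```

>>> {"method": "servo_tool", "body": {
  "plan": [
    [[0,0,0,-10,0,0,0],[0,0,0,-20,0,0,0],[0,0,0,-25,0,0,0],[0,0,0,-15,0,0,0],[0,0,0,0,0,0,0]]
  ]
}}

```text
t: 9.05
tool_pos: [0.6319, 0.0282, 0.1476]
ee_rot: [0.987, -0.161, 0.002, -0.0]
contact_force: [-0.0, 0.2, -1.7]
opening: 0.04
grasp_force: 24.9
```

```bash
python3 -c "
from h import *
go(.6166,.2976,.14)"
```

```text
j [-0.35  0.55  0.34  1.74 -0.23  0.89 -1.81] pos [0.6319 0.0282 0.1476] toolx yaw -18.54
shift mm [-100.2 -250.5    7.6]
```

>>> {"method": "servo_tool", "body": {
  "plan": [
    [[0,-14,-35,0,0,0,0],[0,-22,-54,0,0,0,0],[0,-22,-54,0,0,0,0],[0,-22,-54,0,0,0,0],[0,-20,-53,0,0,0,0],[0,0,0,30,0,0,0],[0,0,0,30,0,0,0],[0,0,0,25,0,0,0],[0,0,0,10,0,0,0],[0,0,0,0,0,0,0]]
  ]
}}

```text
t: 10.3
tool_pos: [0.6147, 0.297, 0.0497]
ee_rot: [0.987, -0.161, -0.001, 0.001]
contact_force: [-0.5, 0.4, -1.4]
opening: 0.0397
grasp_force: 24.9
```

```bash
python3 -c "
from h import *
go(.6166,.2976,.0396)"
```

```text
j [-0.69  0.75  0.28  1.64 -0.26  0.79 -2.19] pos [0.6147 0.297  0.0497] toolx yaw -18.53
shift mm [ 1.6 -1.2 10.1]
```

>>> {"method": "servo_tool", "body": {
  "plan": [
    [[0,0,0,4,0,0,0],[0,0,0,3,0,0,0],[0,0,0,3,0,0,0],[0,0,0,1,0,0,0],[0,0,0,0,0,0,0]]
  ]
}}

```text
t: 10.92
tool_pos: [0.6151, 0.2974, 0.0397]
ee_rot: [0.987, -0.161, 0.0, -0.0]
contact_force: [-0.9, -0.3, -0.7]
opening: 0.04
grasp_force: 24.9
```

>>> {"method": "servo_tool", "body": {
  "plan": [
    [[0.65,0,0,0,0,0,0],[0.65,0,0,0,0,0,0],[0.65,0,0,0,0,0,0],[0.65,0,0,-15,0,0,0],[0.65,0,0,-50,0,0,0],[0.65,0,0,-50,0,0,0],[1,0,0,-40,0,0,0]]
  ]
}}

```text
t: 11.8
tool_pos: [0.6157, 0.2975, 0.1982]
ee_rot: [0.987, -0.161, 0.001, -0.001]
contact_force: [0.0, 0.4, 0.0]
opening: 0.0675
grasp_force: 0.0
```

```bash
python3 -c "
from h import *
go(.41,.085,.19)"
```

```text
j [-0.73  0.57  0.33  1.57 -0.2   1.04 -2.24] pos [0.6157 0.2975 0.1982] toolx yaw -18.54
shift mm [-127.5  266.9    7.4]
```

>>> {"method": "servo_tool", "body": {
  "plan": [
    [[1,-20,43,0,0,0,0],[1,-27,56,0,0,0,0],[1,-27,56,0,0,0,0],[1,-27,56,0,0,0,0],[1,-26,56,0,0,0,0],[1,0,0,0,0,0,-0.17],[1,0,0,0,0,0,-0.17],[1,0,0,0,0,0,-0.16],[1,0,0,0,0,0,0]]
  ]
}}

```text
t: 12.92
tool_pos: [0.4102, 0.0845, 0.1955]
ee_rot: [0.996, 0.087, 0.001, -0.0]
contact_force: [0.6, -0.1, 0.1]
opening: 0.092
grasp_force: 0.0
```

```bash
python3 - <<'E'
from h import *
go(.41,.085,.19)
st,im=shot("wrist","w3");_,s=shot("side","s3")
p=pix("wrist",[.456,.091,.03],st);print(p);u,v=map(int,p)
a=cv2.resize(im[v-45:v+45,u-45:u+45],(480,480),interpolation=2);a=cv2.normalize(a,None,0,255,cv2.NORM_MINMAX)
print("crop origin",u-45,v-45,"scale",480/90)
b=cv2.resize(s[255:335,200:285],(310,292),interpolation=2)
o=np.zeros((480,790,3),np.uint8);o[:,:480]=a;o[:292,480:]=b;cv2.imwrite("pics/crop4.png",o)
E
```

```text
j [-0.61  0.12  0.35  2.2  -0.06  0.83 -1.62] pos [0.4102 0.0845 0.1955] toolx yaw 10.0
shift mm [-0.1 -0.5  5.5]
[321.80904799 148.81433045]
crop origin 276 103 scale 5.333333333333333
```

View pics/crop4.png

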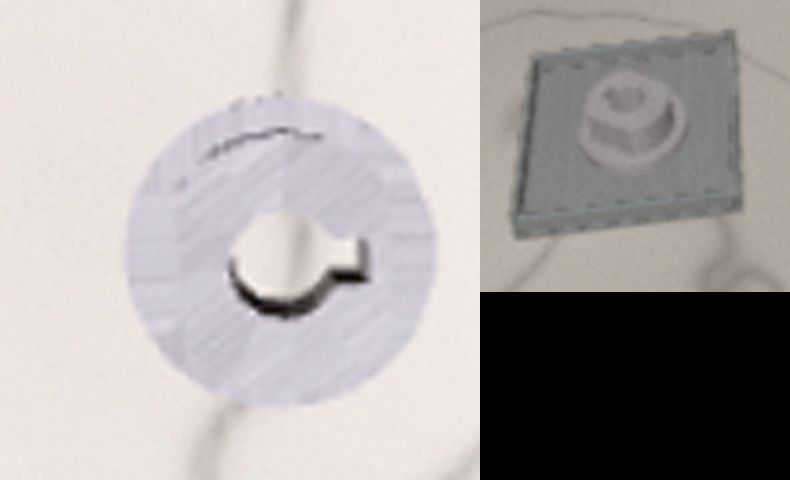

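```bash
python3 - <<'E'
from h import *
st=sense();k=480/90
a=pt("wrist",(276+281/k,103+251/k),.008,st);b=pt("wrist",(276+281/k,103+263/k),.03,st);print(a,b)
m=(a+b)/2;go(m[0],m[1],.036)
E
```

```text
[0.4537 0.0828 0.008 ] [0.4535 0.0834 0.03  ]
j [-0.61  0.12  0.35  2.2  -0.06  0.83 -1.62] pos [0.41   0.0845 0.1951] toolx yaw 9.95
shift mm [ 42.5   9.  159.2]
```

>>> {"method": "servo_tool", "body": {
  "plan": [
    [[0.7,42.5,9,0,0,0,0],[0.7,0,0,10,0,0,0],[0.7,0,0,35,0,0,0],[0.7,0,0,35,0,0,0],[0.7,0,0,35,0,0,0],[0.7,0,0,25,0,0,0],[0.7,0,0,14,0,0,0],[0.7,0,0,5,0,0,0],[0.7,0,0,0,0,0,0]]
  ]
}}

```text
t: 14.15
tool_pos: [0.4534, 0.0832, 0.0359]
ee_rot: [0.996, 0.088, 0.0, -0.0]
contact_force: [0.7, 0.8, 0.1]
opening: 0.0642
grasp_force: 0.0
```

>>> {"method": "servo_tool", "body": {
  "plan": [
    [[0,0,0,0,0,0,0],[0,0,0,0,0,0,0],[0,0,0,0,0,0,0],[0,0,0,0,0,0,0],[0,0,0,0,0,0,0],[0,0,0,0,0,0,0]]
  ],
  "force": 25
}}

```text
t: 14.9
tool_pos: [0.4536, 0.0833, 0.0361]
ee_rot: [0.996, 0.088, 0.0, -0.0]
contact_force: [-0.8, -0.3, 6.0]
opening: 0.0401
grasp_force: 24.6
```

```bash
python3 -c "
from h import *
go(.630,.0287,.128)"
```

```text
j [-0.47  0.5   0.26  2.19 -0.28  0.48 -1.39] pos [0.4536 0.0833 0.0361] toolx yaw 10.12
shift mm [164.1  84.7 -91.8]
```

>>> {"method": "servo_tool", "body": {
  "plan": [
    [[0,0,0,-20,0,0,0],[0,0,0,-40,0,0,0],[0,0,0,-35,0,0,-0.179],[0,0,0,0,0,0,-0.179],[0,0,0,0,0,0,-0.179],[0,0,0,0,0,0,-0.179],[0,0,0,0,0,0,-0.179],[0,0,0,0,0,0,-0.178],[0,0,0,0,0,0,0]]
  ]
}}

```text
t: 16.02
tool_pos: [0.4529, 0.083, 0.1303]
ee_rot: [0.812, 0.584, -0.0, -0.0]
contact_force: [0.4, -0.4, -1.8]
opening: 0.0402
grasp_force: 24.6
```

```bash
python3 -c "
from h import *
go(.630,.0287,.13)"
```

```text
j [-0.36  0.31  0.12  2.15 -0.06  0.69 -0.52] pos [0.4529 0.083  0.1303] toolx yaw 71.48
shift mm [  4.8 185.2   0.2]
```

>>> {"method": "servo_tool", "body": {
  "plan": [
    [[0,1,30,0,0,0,0],[0,1,45,0,0,0,0],[0,1,45,0,0,0,0],[0,1,40,0,0,0,0],[0,0.8,25,0,0,0,0],[0,0,0,0,0,0,0],[0,0,0,0,0,0,0]]
  ]
}}

```text
t: 16.9
tool_pos: [0.629, 0.0298, 0.13]
ee_rot: [0.811, 0.585, -0.001, -0.001]
contact_force: [0.3, -0.9, -1.5]
opening: 0.0404
grasp_force: 24.6
```

```bash
python3 - <<'E'
from h import *
go(.630,.0287,.13)
st,im=shot("wrist","w4");Rt=R.from_quat(st["ee_rot"]).as_matrix()
cv2.imwrite("pics/crop5.png",cv2.resize(im[170:320,220:420],(800,600),interpolation=2))
E
```

```text
j [-0.21  0.55  0.14  1.74 -0.1   0.85 -0.34] pos [0.629  0.0298 0.13  ] toolx yaw 71.55
shift mm [-0.7  1.3 -0. ]
```

View pics/crop5.png

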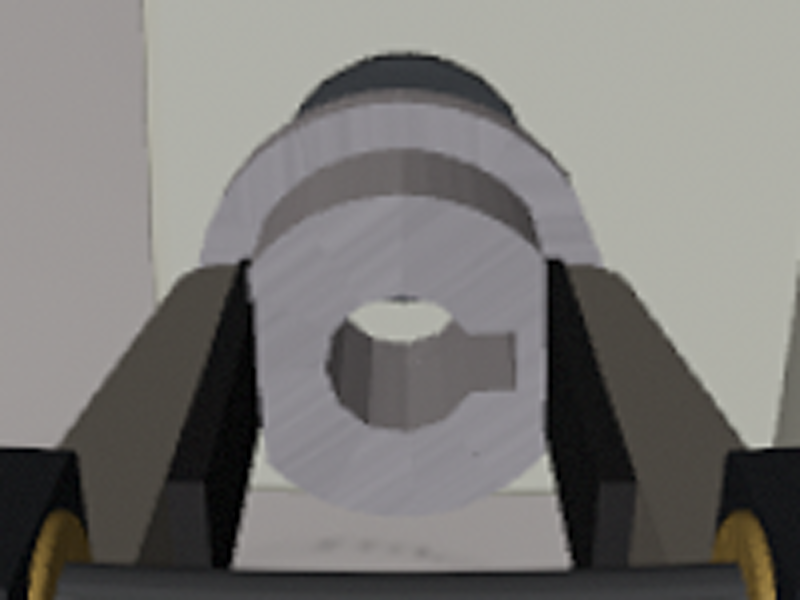

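```bash
python3 - <<'E'
from h import *
st=sense();Rt=R.from_quat(st["ee_rot"]).as_matrix()
f=lambda u,v,z:np.round(1000*Rt.T@(pt("wrist",(220+u/4,170+v/4),z,st)-st["tool_pos"]),1)
zt=st["tool_pos"][2]
for n,a in dict(bosstop=(400,193,zt-.006),bossbot=(400,515,zt-.006),flange=(400,102,zt-.028),seatfar=(405,52,.041),slotend=(516,361,zt-.006)).items(): print(n,f(*a))
E
```

```text
bosstop [25.7 -0.2  6. ]
bossbot [-24.3  -0.2   6. ]
flange [32.4 -0.2 28. ]
seatfar [26.9  0.8 89.2]
slotend [ 1.2 15.9  6. ]
```

>>> {"method": "servo_tool", "body": {
  "plan": [
    [[0,-0.5,1.3,5,0,0,0],[0,0,0,7,0,0,0],[0,0,0,7,0,0,0],[0,0,0,7,0,0,0],[0,0,0,7,0,0,0],[0,0,0,0,0,0,0]]
  ]
}}

```text
t: 17.7
tool_pos: [0.6309, 0.0284, 0.0967]
ee_rot: [0.811, 0.585, -0.001, -0.0]
contact_force: [-0.4, 0.9, -1.2]
opening: 0.0402
grasp_force: 24.6
```

>>> {"method": "servo_tool", "body": {
  "plan": [
    [[0,0,0,5,0,0,0],[0,0,0,5,0,0,0],[0,0,0,5,0,0,0],[0,0,0,3,0,0,0],[0,0,0,2,0,0,0],[0,0,0,0,0,0,0]]
  ]
}}

```text
t: 18.45
tool_pos: [0.631, 0.0286, 0.0772]
ee_rot: [0.811, 0.585, -0.0, -0.0]
contact_force: [-1.8, 2.1, -1.8]
opening: 0.0399
grasp_force: 24.6
```

>>> {"method": "servo_tool", "body": {
  "plan": [
    [[0,0,0,1,0,0,0],[0,0,0,1,0,0,0],[0,0,0,0,0,0,0]]
  ]
}}

```text
t: 18.82
tool_pos: [0.631, 0.0286, 0.0771]
ee_rot: [0.811, 0.585, -0.0, -0.0]
contact_force: [-7.1, 0.3, 10.4]
opening: 0.0398
grasp_force: 24.6
```

>>> {"method": "servo_tool", "body": {
  "plan": [
    [[0,0,0,-10,0,0,0],[0,0,0,-20,0,0,0],[0,0,0,-40,0,0,0],[0,0,0,-45,0,0,0],[0,0,0,0,0,0,0]]
  ]
}}

```text
t: 19.45
tool_pos: [0.6353, 0.028, 0.1966]
ee_rot: [0.811, 0.585, 0.005, 0.003]
contact_force: [0.3, -0.4, -1.8]
opening: 0.0401
grasp_force: 24.6
```

```bash
python3 -c "
from h import *
go(.50,-.43,.19)"
```

```text
j [-0.21  0.48  0.16  1.69 -0.09  0.97 -0.35] pos [0.6353 0.028  0.1966] toolx yaw 71.57
shift mm [-477.3   16.4    4.7]
```

>>> {"method": "servo_tool", "body": {
  "plan": [
    [[0,-40,1,0,0,0,0],[0,-55,2,0,0,0,0],[0,-55,2,0,0,0,0],[0,-55,2,0,0,0,0],[0,-55,2,0,0,0,0],[0,-55,2,0,0,0,0],[0,-55,2,0,0,0,0],[0,-55,2,0,0,0,0],[0,-50,2,0,0,0,0],[0,0,0,0,0,0,0]]
  ]
}}

```text
t: 20.7
tool_pos: [0.4941, -0.4335, 0.1905]
ee_rot: [0.813, 0.582, -0.002, 0.001]
contact_force: [0.2, -0.2, -0.8]
opening: 0.04
grasp_force: 24.6
```

```bash
python3 - <<'E'
from h import *
go(.50,-.43,.19)
st,im=shot("wrist","w5")
cv2.imwrite("pics/crop6.png",cv2.resize(im[0:300,240:640],(800,600),interpolation=2))
E
```

```text
j [ 0.48  0.53  0.26  1.64 -0.15  0.99  0.46] pos [ 0.4941 -0.4335  0.1905] toolx yaw 71.12
shift mm [5.3 4.5 0.5]
```

View pics/crop6.png

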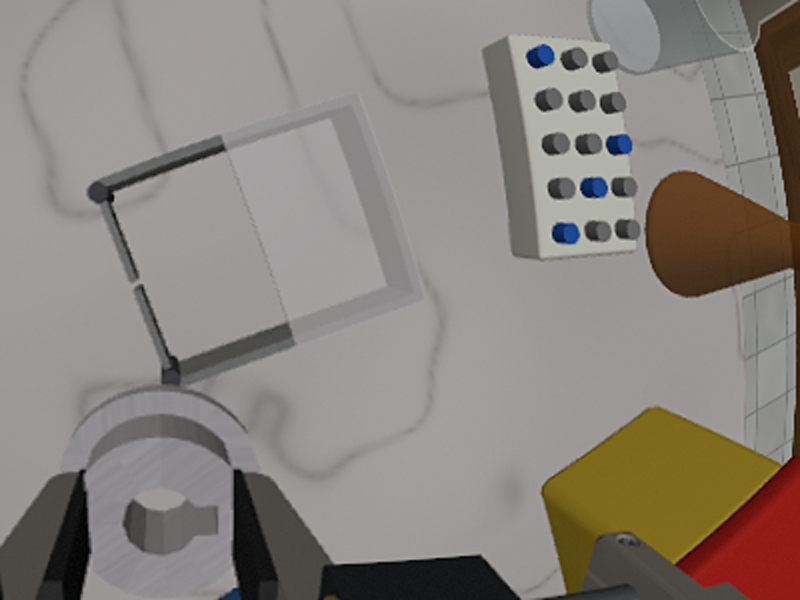

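```bash
python3 - <<'E'
from h import *
st=sense()
f=lambda u,v,z:pt("wrist",(240+u/2,v/2),z,st)[:2]
L,Rr=f(100,190,.04),f(170,370,.04);g=f(139,286,.035)
C1,C2=f(224,138,.043),f(296,343,.043);F1,F2=f(357,93,.043),f(423,298,.043)
ang=lambda a:np.round(np.degrees(np.arctan2(a[1],a[0])),1)
print("hinges",L,Rr,(L+Rr)/2,np.linalg.norm(L-Rr),ang(L-Rr)-90,"gap",g)
print("cover",C1,C2,np.linalg.norm(C1-C2),ang(C1-C2)-90,(C1+C2)/2,"far",F1,F2,ang(F1-F2)-90,(F1+F2)/2, ang((F1+F2)/2-(L+Rr)/2),ang((F1+F2)/2-(C1+C2)/2), np.linalg.norm((F1+F2)/2-(L+Rr)/2), np.linalg.norm((F1+F2)/2-(C1+C2)/2))
E
```

```text
hinges [ 0.5007 -0.3265] [ 0.5042 -0.4206] [ 0.50245 -0.37355] 0.09416506783303452 2.0999999999999943 gap [ 0.5029 -0.3769]
cover [ 0.5641 -0.3215] [ 0.5673 -0.4266] 0.10514870422406541 1.7000000000000028 [ 0.5657  -0.37405] far [ 0.6348 -0.3168] [ 0.6381 -0.4244] 1.7999999999999972 [ 0.63645 -0.3706 ] 1.3 2.8 0.13403246808143157 0.0708340666628705
```

>>> {"method": "servo_tool", "body": {
  "plan": [
    [[0,0,0,0,0,0,-0.18],[0,0,0,0,0,0,-0.183],[0,0,0,0,0,0,0]]
  ]
}}

```text
t: 21.12
tool_pos: [0.4986, -0.4261, 0.1905]
ee_rot: [0.692, 0.722, 0.001, -0.0]
contact_force: [-1.4, 0.1, -1.2]
opening: 0.0406
grasp_force: 24.6
```

```bash
python3 -c "
from h import *
go(.4275,-.3763,.0361)"
```

```text
j [ 0.53  0.52  0.17  1.64 -0.11  0.99  0.78] pos [ 0.4986 -0.4261  0.1905] toolx yaw 92.42
shift mm [ 52.6 -69.  154.4]
```

```bash
python3 - <<'E'
from h import *
y=np.radians(71.12)
q=np.array([np.cos(y/2),np.sin(y/2),-.002,.001])
st=dict(tool_pos=np.array([.4941,-.4335,.1905]),ee_rot=q/np.linalg.norm(q))
f=lambda u,v,z:pt("wrist",(240+u/2,v/2),z,st)[:2]
L,Rr=f(100,190,.04),f(170,370,.04)
C1,C2=f(224,138,.043),f(296,343,.043);F1,F2=f(357,93,.043),f(423,298,.043)
ang=lambda a:np.round(np.degrees(np.arctan2(a[1],a[0])),1)
print((L+Rr)/2,ang(L-Rr)-90,(C1+C2)/2,ang(C1-C2)-90,(F1+F2)/2,ang(F1-F2)-90,f(139,286,.035))
# fresh numeric cross-check: current frame
s2,im=shot("wrist","w6")
for P in [(*(L),.04),(*(Rr),.04),(*((L+Rr)/2),.035)]: print(np.round(pix("wrist",P,s2)))
g=cv2.cvtColor(im,cv2.COLOR_BGR2GRAY);m=((g<75)*255).astype(np.uint8)
n,_,S,c=cv2.connectedComponentsWithStats(m)
print([(tuple(map(int,S[i])),c[i].round(1)) for i in range(1,n) if 15<S[i][4]<3000 and c[i][1]<260],s2["tool_pos"],s2["ee_rot"])
E
```

```text
[ 0.5007  -0.37735] 1.7999999999999972 [ 0.56395 -0.37805] 1.5999999999999943 [ 0.63465 -0.37485] 1.7000000000000028 [ 0.5011 -0.3806]
[325.  99.]
[324. 195.]
[324. 148.]
[((269, 0, 26, 19, 235), array([284.3,  11.1])), ((567, 0, 49, 32, 671), array([587.1,  17.6])), ((634, 32, 6, 63, 293), array([637.1,  60.7])), ((124, 77, 57, 74, 1624), array([151.6, 113.7])), ((319, 95, 71, 11, 186), array([343.6, 100.1])), ((634, 96, 6, 33, 148), array([636.9, 111.6])), ((538, 113, 12, 10, 104), array([543.5, 117.3])), ((552, 120, 7, 9, 51), array([554.8, 123.9])), ((565, 127, 7, 8, 47), array([567.7, 130.4])), ((534, 134, 7, 9, 45), array([536.5, 137.7])), ((548, 140, 7, 9, 48), array([550.7, 143.8])), ((561, 146, 8, 9, 49), array([563.8, 149.4])), ((529, 154, 7, 10, 45), array([531.5, 158.1])), ((131, 158, 7, 26, 31), array([134. , 170.3])), ((543, 160, 7, 9, 48), array([545.7, 163.6])), ((556, 165, 12, 10, 91), array([561.3, 169.3])), ((523, 174, 8, 10, 49), array([526. , 178.2])), ((537, 179, 13, 11, 100), array([542.9, 183.9])), ((138, 185, 15, 52, 58), array([144.2, 209.3])), ((550, 184, 8, 9, 45), array([553.5, 187.6])), ((0, 191, 15, 65, 701), array([  5.7, 227.1])), ((336, 193, 19, 7, 39), array([347.9, 194.9])), ((359, 193, 27, 7, 61), array([374.9, 194.2])), ((517, 194, 12, 11, 97), array([522.5, 199.4])), ((532, 199, 7, 9, 44), array([534.5, 202.9])), ((545, 203, 7, 9, 44), array([547.7, 206.7])), ((302, 251, 5, 18, 42), array([303.9, 259.3]))] [ 0.49856371 -0.42607305  0.19052772] [ 6.92037730e-01  7.21861115e-01  5.58172105e-04 -2.49917381e-05]
```

>>> {"method": "servo_tool", "body": {
  "plan": [
    [[0,25,-35,0,0,0,0.012],[0,24,-36,0,0,0,0],[0,0,0,30,0,0,0],[0,0,0,40,0,0,0],[0,0,0,40,0,0,0],[0,0,0,25,0,0,0],[0,0,0,10,0,0,0],[0,0,0,0,0,0,0],[0,0,0,0,0,0,0]]
  ]
}}

```text
t: 22.3
tool_pos: [0.4257, -0.3817, 0.0468]
ee_rot: [0.697, 0.717, 0.0, 0.001]
contact_force: [-0.2, -0.4, -2.0]
opening: 0.0403
grasp_force: 24.6
```

```bash
python3 -c "
from h import *
go(.4257,-.3798,.0361)"
```

```text
j [ 0.56  0.6   0.14  1.92 -0.14  0.63  0.82] pos [ 0.4257 -0.3817  0.0468] toolx yaw 91.69
shift mm [ 1.9  0.  10.7]
```

>>> {"method": "servo_tool", "body": {
  "plan": [
    [[0,1.9,0,5,0,0,0],[0,0,0,4,0,0,0],[0,0,0,1.5,0,0,0],[0,0,0,0,0,0,0]]
  ]
}}

```text
t: 22.8
tool_pos: [0.4249, -0.3792, 0.0361]
ee_rot: [0.696, 0.718, 0.0, -0.0]
contact_force: [-2.1, 2.3, 8.4]
opening: 0.0399
grasp_force: 24.6
```

>>> {"method": "servo_tool", "body": {
  "plan": [
    [[0,0,8,0,0,0,0],[0,0,12,0,0,0,0],[0,0,12,0,0,0,0],[0,0,12,0,0,0,0],[0,0,12,0,0,0,0],[0,0,12,0,0,0,0],[0,0,10,0,0,0,0],[0,0,7,0,0,0,0],[0,0,0,0,0,0,0],[0,0,0,0,0,0,0]]
  ]
}}

```text
t: 24.05
tool_pos: [0.5086, -0.3782, 0.0361]
ee_rot: [0.697, 0.717, -0.001, 0.0]
contact_force: [-4.1, -0.9, 7.3]
opening: 0.04
grasp_force: 24.6
```

```bash
python3 -c "
from h import *
go(.5107,-.3772,.0361);print(sense()['contact_force'])"
```

```text
j [ 0.48  0.69  0.15  1.77 -0.15  0.69  0.73] pos [ 0.5086 -0.3782  0.0361] toolx yaw 91.64
shift mm [1.  2.1 0. ]
[-4.12903708 -0.91854151  7.30293569]
```

>>> {"method": "servo_tool", "body": {
  "plan": [
    [[0.61,0,0,0,0,0,0],[0.61,0,0,0,0,0,0],[0.61,0,0,0,0,0,0],[0.61,0,0,-15,0,0,0],[0.61,0,0,-25,0,0,0],[0.61,0,0,-25,0,0,0],[0,0,-25,0,0,0,0],[0,0,-25,0,0,0,0],[0,0,0,0,0,0,0],[0,0,0,0,0,0,0]]
  ]
}}

```text
t: 25.3
tool_pos: [0.4612, -0.3783, 0.1008]
ee_rot: [0.696, 0.718, 0.0, 0.001]
contact_force: [-0.6, -0.0, 0.9]
opening: 0.0181
grasp_force: 0.0
```

>>> {"method": "servo_tool", "body": {
  "plan": [
    [[0,0,0,0,0,0,0],[0,0,0,20,0,0,0],[0,0,0,25,0,0,0],[0,0,0,14,0,0,0],[0,0,0,5,0,0,0],[0,0,0,0,0,0,0],[0,0,0,0,0,0,0]]
  ]
}}

```text
t: 26.18
tool_pos: [0.4603, -0.3786, 0.0368]
ee_rot: [0.696, 0.718, 0.0, 0.001]
contact_force: [-0.7, -0.9, 0.3]
opening: 0.0003
grasp_force: 0.0
```

```bash
python3 - <<'E'
from h import *
st,im=shot("wrist","w7")
b=np.array([.5007,-.3775]);u=np.array([np.cos(.0305),np.sin(.0305)])
d=st["tool_pos"][:2]-b;print("bay x,y of TCP",d@u,d@[-u[1],u[0]]);go(.5107,-.3772,.0361)
E
```

```text
bay x,y of TCP -0.040447824356934586 0.00010000140920328796
j [ 0.52  0.64  0.15  1.87 -0.15  0.64  0.79] pos [ 0.4603 -0.3786  0.0369] toolx yaw 91.72
shift mm [-0.1 50.4  0.8]
```

>>> {"method": "servo_tool", "body": {
  "plan": [
    [[0,0,5,0,0,0,0],[0,0,7,0,0,0,0],[0,0,7,0,0,0,0],[0,0,8,0,0,0,0],[0,0,8,0,0,0,0],[0,0,8,0,0,0,0],[0,0,8,0,0,0,0],[0,0,8,0,0,0,0],[0,0,6,0,0,0,0],[0,0,0,0,0,0,0]]
  ]
}}

```text
t: 27.48
tool_pos: [0.5265, -0.3758, 0.0361]
ee_rot: [0.696, 0.718, 0.001, 0.001]
contact_force: [2.3, 0.5, -0.1]
opening: 0.0005
grasp_force: 2.2
```

```bash
python3 - <<'E'
from h import *
st,im=shot("side","s8");cv2.imwrite("pics/s8.png",im)
st,im=shot("wrist","w8");print(st["contact_force"],st["tool_pos"])
b=np.array([.5007,-.3775]);u=np.array([np.cos(.0305),np.sin(.0305)]);n=np.array([-u[1],u[0]])
d=st["tool_pos"][:2]-b;print("bay TCP",d@u,d@n)
W=lambda x,y,z:[*(b+u*x+n*y),z]
# hub top: look at profile along bay y=+-12 at z=.03 (boss ends), bay x 20..110
g=cv2.cvtColor(im,cv2.COLOR_BGR2GRAY)
for yy in (.0,.014,.02,.026):
    print(yy,[int(g[int(p[1]+.5),int(p[0]+.5)]) for p in (pix("wrist",W(x/1000,yy,.03),st) for x in range(16,120,4))])
E
```

```text
[ 3.75757329 -0.22767807 -1.1185031 ] [ 0.52636339 -0.37587184  0.03614056]
bay TCP 0.025701110138043486 0.000844789593075664
0.0 [74, 72, 18, 19, 74, 76, 74, 99, 128, 97, 103, 102, 99, 143, 141, 140, 150, 154, 154, 154, 153, 152, 148, 150, 153, 128]
0.014 [74, 73, 96, 66, 73, 74, 119, 137, 134, 133, 138, 138, 131, 150, 149, 149, 150, 155, 154, 154, 151, 149, 151, 154, 154, 128]
0.02 [143, 97, 49, 50, 139, 138, 96, 99, 133, 137, 137, 136, 130, 150, 149, 151, 149, 154, 154, 153, 151, 148, 152, 153, 155, 129]
0.026 [78, 49, 51, 151, 108, 139, 137, 100, 104, 103, 104, 99, 93, 138, 150, 151, 154, 154, 155, 153, 151, 149, 152, 153, 154, 128]
```

>>> {"method": "servo_tool", "body": {
  "plan": [
    [[0,0,-10,0,0,0,0],[0,0,-10,0,0,0,0],[0,0,0,0,0,0,0],[0,0,0,5,0,0,0],[0,0,0,5,0,0,0],[0,0,0,0,0,0,0]]
  ]
}}

```text
t: 28.32
tool_pos: [0.5051, -0.3719, 0.0259]
ee_rot: [0.696, 0.718, 0.002, -0.003]
contact_force: [-0.5, 9.8, 4.8]
opening: 0.0004
grasp_force: 5.4
```

>>> {"method": "servo_tool", "body": {
  "plan": [
    [[0,0,4,0,0,0,0],[0,0,5,0,0,0,0],[0,0,5,0,0,0,0],[0,0,5,0,0,0,0],[0,0,5,0,0,0,0],[0,0,4,0,0,0,0],[0,0,3,0,0,0,0],[0,0,0,0,0,0,0],[0,0,0,0,0,0,0]]
  ]
}}

```text
t: 29.45
tool_pos: [0.5359, -0.3764, 0.0262]
ee_rot: [0.697, 0.718, -0.0, 0.0]
contact_force: [0.1, -0.8, -0.1]
opening: 0.0004
grasp_force: 0.7
```

```bash
cat > prof.py <<'E'
from h import *
import sys
st,im=shot("wrist",sys.argv[1]);print(st["contact_force"],st["tool_pos"])
b=np.array([.5007,-.3775]);u=np.array([np.cos(.0305),np.sin(.0305)]);n=np.array([-u[1],u[0]])
d=st["tool_pos"][:2]-b;print("bay TCP",d@u,d@n)
W=lambda x,y,z:[*(b+u*x+n*y),z]
g=cv2.cvtColor(im,cv2.COLOR_BGR2GRAY)
for yy,z in ((0,.03),(.014,.03),(-.014,.03),(.02,.008),(-.02,.008),(.025,.035),(-.025,.035)):
    print(yy,z,[int(g[int(p[1]+.5),int(p[0]+.5)]) for p in (pix("wrist",W(x/1000,yy,z),st) for x in range(-12,124,4))])
E
python3 prof.py w9
```

```text
[ 0.10759369 -0.7695898  -0.11223188] [ 0.53589611 -0.37643045  0.02618883]
bay TCP 0.035212361711921734 -4.265998540654934e-06
0 0.03 [148, 148, 149, 149, 149, 149, 149, 137, 76, 74, 74, 18, 16, 38, 75, 75, 73, 137, 135, 116, 151, 142, 143, 140, 141, 142, 135, 151, 153, 151, 149, 151, 129, 130]
0.014 0.03 [150, 150, 150, 150, 149, 150, 150, 150, 119, 97, 49, 14, 15, 75, 74, 104, 139, 70, 117, 138, 149, 151, 152, 151, 150, 150, 150, 150, 152, 151, 153, 153, 129, 129]
-0.014 0.03 [23, 23, 22, 21, 23, 24, 25, 21, 23, 25, 77, 37, 33, 36, 22, 23, 22, 23, 21, 24, 24, 24, 23, 24, 23, 23, 24, 151, 153, 155, 155, 155, 129, 129]
0.02 0.008 [151, 151, 151, 151, 106, 97, 47, 49, 49, 85, 152, 151, 151, 151, 152, 151, 150, 120, 140, 136, 117, 142, 142, 143, 141, 141, 152, 152, 152, 153, 149, 151, 154, 153]
-0.02 0.008 [152, 151, 149, 153, 153, 151, 76, 74, 75, 75, 75, 18, 45, 19, 75, 76, 75, 77, 67, 140, 137, 152, 138, 144, 146, 143, 142, 151, 152, 151, 153, 155, 155, 154]
0.025 0.035 [150, 151, 151, 151, 151, 151, 141, 98, 49, 50, 49, 151, 152, 151, 150, 94, 139, 140, 99, 133, 143, 143, 143, 140, 139, 152, 152, 149, 152, 154, 154, 129, 129, 129]
-0.025 0.035 [22, 24, 22, 20, 24, 23, 24, 23, 24, 24, 79, 49, 49, 48, 99, 22, 23, 23, 23, 23, 22, 22, 22, 23, 21, 21, 23, 23, 22, 46, 40, 45, 43, 47]
```

>>> {"method": "servo_tool", "body": {
  "plan": [
    [[0,0,-3,0,0,0,0],[0,0,0,-10,0,0,0],[0,0,0,-30,0,0,0],[0,0,0,-50,0,0,0],[0,0,0,-50,0,0,0],[0,-35,0,-20,0,0,0],[0,-35,0,0,0,0,0],[0,0,0,0,0,0,0],[0,0,0,0,0,0,0]]
  ]
}}

```text
t: 30.62
tool_pos: [0.5346, -0.4448, 0.1859]
ee_rot: [0.696, 0.718, 0.0, -0.001]
contact_force: [-0.2, 0.1, 0.2]
opening: 0.0004
grasp_force: 0.0
```

```bash
python3 prof.py w10; python3 - <<'E'
from h import *
st=sense();im=cv2.imread("pics/w10.png")
b=np.array([.5007,-.3775]);u=np.array([np.cos(.0305),np.sin(.0305)]);n=np.array([-u[1],u[0]])
g=cv2.cvtColor(im,cv2.COLOR_BGR2GRAY)
# rectified top view at z=0.03, 2px/mm: bay x -20..140, y -60..60
X,Y=np.meshgrid(np.arange(-20,140,1)/1e3,np.arange(60,-60,-1)/1e3)
M=np.array([[pix("wrist",[*(b+u*x+n*y),.035],st) for x,y in zip(r,q)] for r,q in zip(X,Y)],np.float32)
r=cv2.remap(im,M[...,0],M[...,1],1);gr=cv2.cvtColor(r,cv2.COLOR_BGR2GRAY);hs=cv2.cvtColor(r,cv2.COLOR_BGR2HSV)[...,1]
print("rows y=60..-60 step5; cols x=-20..136 step4")
for i in range(0,120,5): print(60-i,' '.join('%3d'%v for v in gr[i,::4]))
E
```

```text
[-0.1771315   0.08895337  0.24800145] [ 0.5345707  -0.44484974  0.18593138]
bay TCP 0.03180109824973935 -0.06835131353678138
0 0.03 [151, 151, 134, 134, 153, 152, 152, 152, 152, 153, 152, 152, 152, 152, 153, 139, 138, 139, 136, 138, 153, 159, 159, 159, 158, 159, 137, 154, 154, 155, 153, 155, 157, 155]
0.014 0.03 [153, 153, 141, 84, 155, 152, 154, 154, 153, 154, 154, 153, 154, 154, 153, 153, 132, 140, 107, 146, 154, 155, 155, 154, 154, 154, 154, 153, 156, 154, 153, 156, 157, 158]
-0.014 0.03 [150, 150, 117, 54, 155, 151, 151, 150, 152, 151, 150, 151, 151, 151, 151, 145, 137, 138, 129, 133, 153, 153, 155, 153, 155, 155, 155, 156, 154, 156, 155, 153, 153, 155]
0.02 0.008 [154, 153, 107, 60, 153, 154, 153, 154, 154, 154, 154, 154, 153, 154, 154, 153, 154, 153, 140, 136, 155, 155, 156, 154, 153, 155, 155, 156, 156, 157, 155, 152, 157, 157]
-0.02 0.008 [151, 152, 102, 47, 150, 150, 151, 151, 150, 151, 151, 151, 151, 151, 151, 151, 145, 135, 138, 137, 155, 153, 154, 154, 155, 154, 154, 155, 154, 154, 158, 157, 156, 155]
0.025 0.035 [154, 153, 124, 96, 149, 153, 154, 154, 154, 154, 155, 154, 155, 154, 154, 154, 154, 153, 154, 154, 157, 156, 156, 156, 155, 158, 158, 158, 155, 155, 157, 158, 157, 136]
-0.025 0.035 [150, 149, 152, 101, 155, 150, 150, 150, 150, 150, 151, 150, 150, 150, 151, 150, 151, 151, 135, 140, 154, 154, 153, 154, 154, 154, 155, 158, 158, 158, 158, 158, 157, 145]Traceback (most recent call last):
  File "<stdin>", line 7, in <module>
  File "h.py", line 14, in pix
    p=camera_params(n);K=p["mtx"];P=np.asarray(P)
ValueError: time passes only in moves, steps and waits
```

```bash
python3 -c "
from station import *
print(hand_in())"
```

```text
the job is handed in; nothing more can be done
None
```

I handed the job in at about 31 s of the 72 s allowed, and no verdict came back. hub_round seated fully on the spindle and now lies flat in the tray. hub_flat then seated fully on the same spindle and was slid into the returns bay, its centre roughly 80 mm past the gateway. The last wrist frame shows both leaves shut, read from pixel values because my ten picture views were used up. I did not go near hub_plain or the other items, but did not check them again before handing in.

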